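Put the knobbed check weight under the inspection microscope

ROBOT

A 6-joint arm with a two-finger parallel gripper is mounted at the origin on a cart in front of the work surface, level with it; the furniture and walls round the work are solid. World frame = base frame: x ahead of the robot, y to its left, z up, the work surface at z = 0. Lengths are in m, angles in rad, forces in N, time in s.
With the tool pointing down it reaches from about 0.325 to 0.925 m from the base axis. Payload 3.1 kg.
Tool frame: the origin (TCP) lies midway between the tips of the shut fingers; the grasp point (between the pads) lies 19 mm behind it; z points along the fingers, y is the line along which they close (so a half turn about z gives the same grasp; the last joint's range is limited). The gripper opens to 85 mm and grips with 20 to 120 N. Pads are 22 mm wide; open, the fingers measure 114 mm over their backs; the gripper's body (76 mm by 85 mm) begins 54 mm behind the grasp point. The pads swing forward as they close: fully open they stand 13 mm farther back than shut.
Start: joints at [-1.401, 0.217, 1.613, -0, 1.311, -0.112], TCP at [0.174, -0.6, 0.231] pointing down, gripper open.
Joint ranges: [-2.75, 2.75], [-0.78, 2.1], [0.31, 2.55], [-1.13, 4.27], [0.13, 2.63], [-2.58, 2.58]. Speed limits (rad/s): [2.79, 2.79, 3.14, 3.14, 3.14, 3.14].

INTERFACE

Orientations are given as a rotation vector (axis times angle).
In Python, from workcell import * gives the robot as it stands. The module is installed in compiled form; this text tells all that it offers.
- The arm moves only by the tool step_arm, never from a script. Its argument "deltas" is a list of rows, each a list of 7 numbers: the shift along the world's x, y, z in mm, then the turn, a rotation vector about the world's x, y, z in rad, then the finger opening in mm, from 0 to 85.4. In form: [[tx, ty, tz, wx, wy, wz, claw], ...]. A call has exactly 5 rows; each row is the pose to reach, as a shift and turn from the pose commanded when the call began; what a row does not reach only later rows make up. A row lasts 1/8 s, in which the tool goes at most 62.5 mm and 10.7 degrees, less where a joint would pass 70% of its speed; a pose out of reach is approached as far as the arm can. A call with a gripper value outside its range is refused whole. The fingers move at their own pace and stop on an object; "newtons" is the grip in N (left out, the last holds). Time passes only in rows, so rows that repeat a pose let the fingers close, or fill a call up. It gives the time, the measured TCP pose, the force, the opening and the grip force at its end, in the units of the state.
- sense(): the state, without advancing time (a new reading comes with each control period).
- grab_frame(name): name is "side" or "top"; returns the picture (400x640x3 uint8, red, green, blue); there is no depth.
- camera_info(name): a dict with "mtx" (3x3 intrinsics, pixels), "xyz" and "attitude" of the camera in the world. Camera axes: x right, y up, looking along -z (the intrinsics and any distortion apply to the point x, -y, -z); pixel columns grow to the right and rows downward; lengths in m; the calibration is good to about 2 mm. A picture is of the moment at which its call begins. camera_info takes no time and is no camera call.
- sign_off(): hands the job in; it is judged then, once.
Trained networks look in the newest picture that a camera, given by its name, has taken for a name from the list of things; names that differ only in an ending like _2 or _b are one class to them, and where a whole thing is asked for, a point or a joint stands for the part that bears it (a point fixed in the world has none). Each returns a list of dicts, best first, with "p" (0 to 1); they miss things now and then, are a little off and sometimes report something else, mostly with a low value. They report only what shows in the picture. A call takes as long as a camera call. They do not tell look-alikes from the thing itself.
- find_in(thing, camera): "position" ([column, row] in pixels, amid what is visible of it).
- masks_of(thing, camera): "mask" (400x640 bool, what is visible of it) and "position" ([column, row] in pixels, amid what is visible of it).
The state is a dict: "time": time; "joint_pos": joint angles; "dq": joint speeds; "tau": joint torques, N m; "position": TCP position; "eef_rot": TCP orientation; "contact_force": force on the tool from outside, world axes, zero at the start; "torque": the same for the moment, N m; "opening": opening from 0.0 (shut) to 1.0 (fully open); "finger_force": force on a finger pad.
Only numpy, scipy, OpenCV 4.12 (cv2) and the standard library are available. Lean on these libraries where they do the work, as an engineer would, in place of code of your own. Each camera call takes 0.05 s, during which the arm holds its last target. There are 200 camera calls.

TASK

The knobbed check weight has to be inspected: it is in one of the two closed aluminium canisters, the other holds only a flat disc weight, so lift lids until you find it, setting each lid you take off down on the worktop beside the canister. Stand the knobbed weight upright in the round nest of the slide's carriage at the loading station, then move the carriage by its handle one station along the rail, so that it clicks into the detent under the microscope and stays there. Do not drop or topple the weight, do not bump the microscope, leave the disc in its canister and leave the small weight and the tweezers on the bench where they lie.

Things in the scene. Friction and masses are not known exactly. Their poses are not given: they have to be found in the camera images.
- slide: Inspection slide, fixed: aluminium base 352 mm long (local y) x 100 mm wide x 12 mm thick, end blocks 40 mm high, two steel guide rods along y. Origin on the worktop at mid-rail, on the microscope's axis; local y runs along the rail from the loading end to the far end, local x away from the robot to the column. Stations at local y -100 mm (loading), 0 (microscope), +100 mm (unloading).
- carriage (a joint): Travel of the carriage along the slide's local +y, m: 0 at the loading station (start), 0.100 microscope, 0.200 unloading; range -0.015 to 0.215. A spring ball clicks in at each station: within 3 mm it draws the carriage to the centre; about 7 to 9 N pulls it out. Between stations it slides against 1 to 2 N and stays where left.
- nest (a point): Centre of the floor of the round nest on the carriage, 48 mm above the worktop; moves with it. The nest is a black ring round this point, open above: 35 mm inner, 43 mm outer diameter, 6 mm high. The carriage is an aluminium plate, 84 mm (x) x 78 mm (y), its top level with this point. Axes as the slide's.
- handle (a point): Top (95 mm above the worktop) of the carriage's handle, an upright steel post 15 mm in diameter, 18 mm over its cap (top 9 mm). It stands 105 mm from the nest's centre towards local -x (the robot's side), on a flat arm whose top is 48 mm above the worktop; its foot is 22 mm wide and 3 mm high. Moves with the carriage; axes as the slide's.
- station_scope (a point): Fixed point of the slide on the microscope's axis, 48 mm above the worktop: the nest's centre comes here at the microscope station.
- microscope: Microscope over mid-rail: vertical black tube 41 mm in diameter with a white ring light (56 mm) below, lowest point 130 mm, top 224 mm above the worktop, on a steel column 105 mm behind (local +x; top 230 mm) with a focus wheel 42 mm to either side. Origin on the tube's axis, 12 mm above the worktop; axes as the slide's. No room for a gripper over the nest at this station. Do not bump it.
- canister_a: Aluminium round canister, 53 mm in diameter, 31 mm high without lid (body to 26 mm, then a ring of 43 mm that centres the lid), with a well of 30 mm diameter whose floor is 10 mm above the worktop. Looks exactly like the other; either may be on the left. Origin at the centre of its underside, z up. Holds the knobbed weight. Loose, 450 g.
- canister_b: The other aluminium canister, same size and origin; it holds the flat disc weight. Which canister stands on the left varies.
- canister_a_lid: Lift-off lid of the knobbed weight's canister: aluminium hollow cap 53 mm in diameter, 37 mm tall, with a knob on top, 15 mm in diameter (18 mm near its top), from 37 to 59.5 mm. Origin at the centre of its open underside, z up; closed, that is 26 mm above the worktop. Lifts straight up; must rise 40 mm to clear the weight. 50 g.
- canister_b_lid: The same lid on the other canister.
- knob_weight: Bright metal check weight, 23 mm in diameter, 48 mm tall, with a knob of 16 mm diameter on top (from 36 to 48 mm). Origin at the centre of its underside, z up. Stands in its canister's well, rising 27 mm above the canister's ring. About 100 g.
- disc_weight: Flat steel disc weight, 25 mm in diameter, 13 mm high, lying in the well of the other canister. Origin at the centre of its underside.
- beaker: Glass beaker, 53 mm in diameter, 69 mm tall, bystander. Origin under its centre.
- small_weight: Small metal weight, 19 mm in diameter, 40 mm tall, standing on the bench as a bystander; not the one wanted. Origin under its centre.
- tweezers: Steel tweezers, 126 mm long (local y), 8 mm high, bystander.
- timer: White timer, 65 x 65 x 18 mm, lying flat, bystander.
- tape_roll: Roll of tape, 86 mm in diameter, 20 mm high, bystander.
Not all that is in view belongs to the job. What is shaped like the canister_b_lid but red is not meant.

How it is judged:
On the way:
1. the knobbed weight stands upright in the nest while the carriage is still at the loading station (horizontal distance between knob_weight and nest below 0.007 m and z of knob_weight in the frame of nest between -0.003 and 0.003 m and angle between knob_weight's own z axis and vertical below 0.12 rad and value of joint carriage below 0.02 m), for 0.2 s.
At the end, for the whole second after the job is handed in: Carriage at rest in the microscope detent (0.100 m, within 2.5 mm), knobbed weight upright (0.12 rad) on the nest floor within 7 mm of its centre; its lid on the worktop over 50 mm from its canister, the other lid likewise or on its canister; the disc in its canister (horizontal distance between knob_weight and nest below 0.007 m and z of knob_weight in the frame of nest between -0.003 and 0.003 m and angle between knob_weight's own z axis and vertical below 0.12 rad and value of joint carriage between 0.0975 and 0.1025 m and velocity of joint carriage between -0.01 and 0.01 m/s and linear speed of each of knob_weight, canister_a_lid, canister_b_lid below 0.02 m/s and horizontal distance between canister_a_lid and canister_a above 0.05 m and height (world z) of canister_a_lid between -0.01 and 0.068 m and ((horizontal distance between canister_b_lid and canister_b above 0.05 m and height (world z) of canister_b_lid between -0.01 and 0.068 m) or (horizontal distance between canister_b_lid and canister_b below 0.006 m and angle between canister_b_lid's own z axis and vertical below 0.15 rad)) and horizontal distance between disc_weight and canister_b below 0.012 m); the robot touches nothing.
It fails at once if the knobbed weight is dropped or thrown (moves faster than 0.5 m/s while not held) (linear speed of knob_weight above 0.5 m/s and contact force between knob_weight and the fingers below 0.1 N).
It fails at once if the knobbed weight topples (tilts more than 0.7 rad) (angle between knob_weight's own z axis and vertical above 0.7 rad).
It fails at once if the microscope is bumped (more than 8 N) (contact force between microscope and anything else above 8 N).
It fails at once if a bystander (small weight, tweezers) is moved more than 30 mm (distance of any of small_weight, tweezers from where it was at the start of the episode above 0.03 m).
It also fails if it takes over 67 s, if anything falls off the work surface, if the arm or the gripper's body presses on something with over 40 N, if the wrist force passes 120 N, or if a joint passes its speed limit or range.

## Working session

There is one attempt and no reset: what is moved stays moved. The work goes in short steps, Python scripts to look and compute and a tool call to move; the robot and the scene stay as the last step left them, time stands still between calls to the robot, and variables do not carry over. Pictures are saved under pics/ and viewed, at most 10 in all, crops included, and the job is handed in when it is done.

Besides the shell and the picture viewer there is one more tool, called after "Request:" by a JSON object that holds its "method" and its "body". step_arm: Moves the arm, as the interface text tells. Its arguments: {"type":"object","properties":{"deltas":{"type":"array"},"newtons":{"type":"number"}},"required":["deltas"]}

```bash
mkdir -p pics; cat > h.py <<'E'
from workcell import *
import numpy as np, cv2
from scipy.spatial.transform import Rotation as R
def rot(a):
    a=np.array(a,float)
    if a.shape==(3,3): return a
    return R.from_rotvec(a).as_matrix() if a.size==3 else R.from_quat(a).as_matrix()
def ray(cam,px):
    c=camera_info(cam); M=np.array(c["mtx"]); d=np.linalg.inv(M)@[px[0],px[1],1]
    return np.array(c["xyz"]), rot(c["attitude"])@np.array([d[0],-d[1],-d[2]])
def at_z(cam,px,z):
    o,d=ray(cam,px); return o+d*(z-o[2])/d[2]
def proj(cam,p):
    c=camera_info(cam); q=rot(c["attitude"]).T@(np.array(p)-c["xyz"]); v=np.array(c["mtx"])@[q[0],-q[1],-q[2]]; return v[:2]/v[2]
def tri(p1,p2):
    (o1,d1),(o2,d2)=ray("top",p1),ray("side",p2)
    A=np.stack([d1,-d2],1); s=np.linalg.lstsq(A,o2-o1,rcond=None)[0]
    a,b=o1+s[0]*d1,o2+s[1]*d2; return (a+b)/2,np.linalg.norm(a-b)
def save(cam,n):
    im=grab_frame(cam); cv2.imwrite(f"pics/{n}.png",im[:,:,::-1]); return im
E
python3 - <<'E'
from h import *
np.set_printoptions(precision=3,suppress=True)
for c in("top","side"):
    save(c,c+"0"); i=camera_info(c); print(c,i)
    for t in["canister_a","canister_a_lid","handle","nest","slide","microscope","small_weight","tweezers","beaker"]:
        print(t,[(np.round(d["position"],1).tolist(),round(d["p"],2)) for d in find_in(t,c)[:5]])
print(sense())
E
```

```text
top {'mtx': array([[417.21 ,   0.   , 329.403],
       [  0.   , 417.21 , 197.325],
       [  0.   ,   0.   ,   1.   ]]), 'xyz': array([0.001, 0.089, 2.035]), 'attitude': array([ 0.211, -0.219, -1.558])}
canister_a []
canister_a_lid [([325.4, 222.2], 0.43)]
handle [([411.4, 212.8], 0.81)]
nest [([413.5, 211.1], 0.79)]
slide [([389.6, 210.1], 0.87), ([311.3, 194.2], 0.36)]
microscope [([392.2, 190.6], 0.72)]
small_weight []
tweezers []
beaker [([309.5, 190.8], 0.68)]
side {'mtx': array([[392.922,   0.   , 321.888],
       [  0.   , 392.922, 190.741],
       [  0.   ,   0.   ,   1.   ]]), 'xyz': array([0.571, 1.425, 0.914]), 'attitude': array([-0.02 , -1.528, -2.736])}
canister_a [([308.6, 213.6], 0.6), ([349.0, 212.4], 0.49), ([353.8, 235.6], 0.43)]
canister_a_lid [([350.3, 203.4], 0.55)]
handle [([338.8, 154.8], 0.65)]
nest [([336.8, 152.7], 0.77)]
slide [([333.3, 163.4], 0.88)]
microscope [([318.3, 137.6], 0.73)]
small_weight []
tweezers []
beaker [([311.5, 215.6], 0.77)]
{'time': 1.0, 'joint_pos': array([-1.401,  0.217,  1.613, -0.   ,  1.311, -0.112]), 'dq': array([-0.001, -0.   ,  0.001, -0.001,  0.   ,  0.001]), 'tau': array([  0.001, -39.69 , -30.427,  -0.   ,   0.001,   0.   ]), 'position': array([ 0.174, -0.6  ,  0.231]), 'eef_rot': array([ 3.11 ,  0.441, -0.   ]), 'contact_force': array([ 0.089,  0.054, -0.144]), 'torque': array([-0.032,  0.018,  0.009]), 'finger_force': 0.0, 'opening': 1.003538867450274}
```

```bash
python3 -c "
import cv2,numpy as np
a=cv2.imread('pics/top0.png');b=cv2.imread('pics/side0.png')
print(a.shape)"
```

```text
(400, 640, 3)
```

View pics/top0.png

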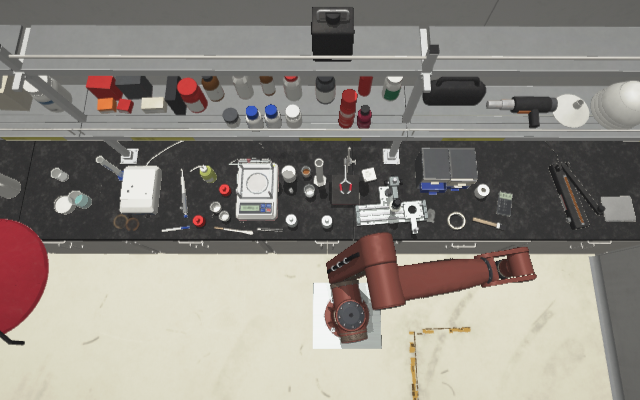

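View pics/side0.png

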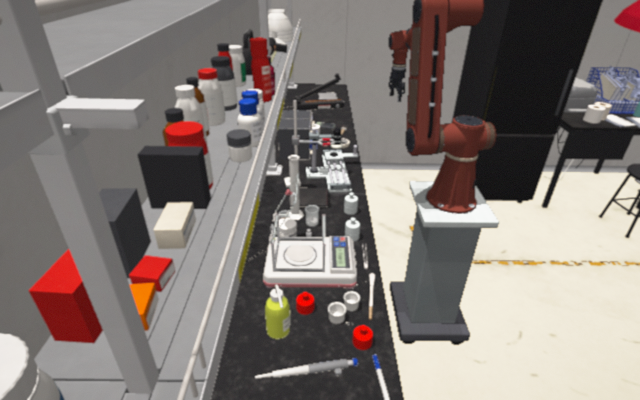

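The top view shows the slide near (390,212), with lidded canister candidates at (291,221) and (326,222). The red lids at (198,221) and (224,189) are look-alikes. I'll crop closer.

```bash
python3 -c "
import cv2
a=cv2.imread('pics/top0.png')[150:245,270:440];b=cv2.imread('pics/side0.png')[130:250,260:380]
cv2.imwrite('pics/ct.png',cv2.resize(a,None,fx=4.7,fy=4.7,interpolation=cv2.INTER_CUBIC))
cv2.imwrite('pics/cs.png',cv2.resize(b,None,fx=5,fy=5,interpolation=cv2.INTER_CUBIC))"
```

```text
(no output)
```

View pics/ct.png

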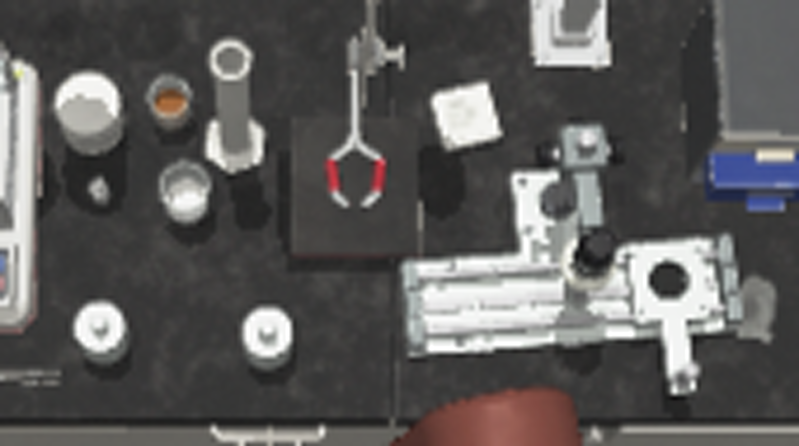

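View pics/cs.png

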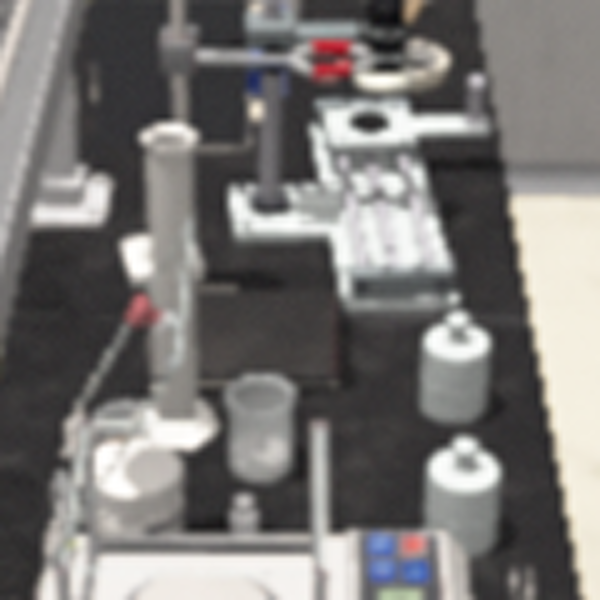

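Both silver lidded canisters stand clear, with knobs at about (291,219) and (327,221) top, and (353,218) and (352,194) side. The nest is the black disc at about (411.5,209.5) and the handle is at about (415,230). The look-alikes are the red lids at (198,221) and (224,189), the small weight near (291,190), and the beaker at (309,190). I choose the two silver ones, as both canisters are valid candidates.

```bash
cat > m.py <<'E'
from h import *
np.set_printoptions(precision=4,suppress=True)
f=lambda x,y,s,ox,oy:np.array([(x+.5)/s-.5+ox,(y+.5)/s-.5+oy])
T=lambda x,y:f(x,y,4.7,270,150); S=lambda x,y:f(x,y,5,260,130)
for n,a,b,z in[("Lknob",(100,327),(466,445),.0855),("Rknob",(267,332),(459,322),.0855),("handle",(683,376),(476,79),.093),("nest",(668,281),(370,121),.051)]:
    print(n,tri(T(*a),S(*b)),at_z("top",T(*a),z),at_z("side",S(*b),z))
# blobs
t=cv2.cvtColor(cv2.imread('pics/top0.png'),7);s=cv2.cvtColor(cv2.imread('pics/side0.png'),7)
def blob(im,c,r,thr,dark):
    x,y=np.round(c).astype(int);w=im[y-r:y+r+1,x-r:x+r+1].astype(float)
    m=np.clip((thr-w) if dark else (w-thr),0,None); yy,xx=np.mgrid[-r:r+1,-r:r+1]
    return np.array([x+(m*xx).sum()/m.sum(),y+(m*yy).sum()/m.sum()])
p,q=blob(t,T(668,281),6,110,1),blob(s,S(370,121),5,100,1)
print("nest blob",p,q,tri(p,q),at_z("top",p,.051),at_z("side",q,.051))
for n,a in(("L",(100,328)),("R",(267,333))):
    p=blob(t,T(*a),7,190,0); print(n,"lid top",at_z("top",p,.063))
# slide corners (top crop): base top z .012 / end blocks z .04
for a,z in[((402,262),.04),((725,238),.04),((412,350),.04),((737,325),.04)]: print(at_z("top",T(*a),z))
E
python3 m.py
```

```text
Lknob (array([0.4443, 0.2629, 0.0792]), np.float64(0.005780281909664)) [0.44   0.263  0.0855] [0.4479 0.2701 0.0855]
Rknob (array([0.4391, 0.0926, 0.0782]), np.float64(0.004490599535788191)) [0.4352 0.0931 0.0855] [0.4423 0.103  0.0855]
handle (array([ 0.3939, -0.3273,  0.095 ]), np.float64(0.010163033530280486)) [ 0.3893 -0.3264  0.093 ] [ 0.3981 -0.3352  0.093 ]
nest (array([ 0.5   , -0.3257,  0.0499]), np.float64(0.0025265069810042084)) [ 0.4984 -0.3252  0.051 ] [ 0.5013 -0.3244  0.051 ]
nest blob [411.5971 209.0114] [333.2536 153.7145] (array([ 0.5017, -0.325 ,  0.0507]), np.float64(0.002553182323168156)) [ 0.5004 -0.3246  0.051 ] [ 0.503  -0.3253  0.051 ]
L lid top [0.4459 0.2664 0.063 ]
R lid top [0.4413 0.093  0.063 ]
[ 0.521  -0.0485  0.04  ]
[ 0.5482 -0.3902  0.04  ]
[ 0.4266 -0.0575  0.04  ]
[ 0.4541 -0.3971  0.04  ]
```

Request:
{"method": "step_arm", "body": {"deltas": [[22.2,57.75,0,0,0,0.107,50],[44.4,115.5,0,0,0,0.215,50],[66.6,173.2,0,0,0,0.322,50],[88.8,231,0,0,0,0.43,50],[111,288.8,0,0,0,0.537,50]], "newtons": 40}}

```text
time: 1.62
position: [0.2853, -0.3098, 0.2315]
eef_rot: [2.879, 1.254, 0.001]
contact_force: [0.6, 0.6, 0.4]
opening: 0.586
finger_force: 0.0
```

Request:
{"method": "step_arm", "body": {"deltas": [[22.2,57.75,0,0,0,0.107,50],[44.4,115.5,0,0,0,0.215,50],[66.6,173.2,0,0,0,0.322,50],[88.8,231,0,0,0,0.43,50],[111,288.8,0,0,0,0.537,50]]}}

```text
time: 2.25
position: [0.3965, -0.0209, 0.232]
eef_rot: [2.442, 1.973, 0.002]
contact_force: [1.9, -1.0, -0.4]
opening: 0.585
finger_force: 0.0
```

Request:
{"method": "step_arm", "body": {"deltas": [[22,57.75,0,0,0,0.107,50],[44,115.5,0,0,0,0.215,50],[44,115.5,-40,0,0,0.215,50],[44,115.5,-80,0,0,0.215,50],[44,115.5,-90,0,0,0.215,50]]}}

```text
time: 2.88
position: [0.4373, 0.0929, 0.1386]
eef_rot: [-2.218, -2.219, 0.007]
contact_force: [-0.5, 0.0, -0.6]
opening: 0.586
finger_force: 0.0
```

```bash
python3 - <<'E'
from h import *
a=grab_frame("top");b=grab_frame("side")
s=sense();print(s["position"],s["joint_pos"],proj("side",s["position"]),proj("top",s["position"]))
A=cv2.resize(a[180:245,280:360],(400,325),interpolation=2);B=cv2.resize(b[150:230,315:395],(400,400),interpolation=2)
im=np.zeros((400,800,3),np.uint8);im[:325,:400]=A;im[:,400:]=B;cv2.imwrite("pics/h1.png",im[:,:,::-1])
E
```

```text
[0.4390305  0.09261626 0.14055976] [ 5.12589486e-02 -6.23888857e-02  2.09392475e+00  8.19361370e-07
  1.11238719e+00  5.14282562e-02] [352.81974583 180.71578879] [326.49997328 216.8691603 ]
```

View pics/h1.png

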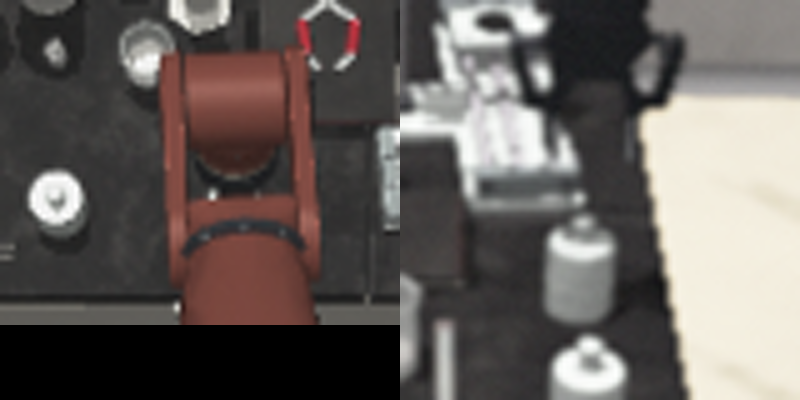

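The side view shows the fingertips straddling the right canister's knob (crop 582,222), slightly toward the robot. That is within the opening, so I descend and grip.

Request:
{"method": "step_arm", "body": {"deltas": [[2,0,-40,0,0,0,50],[2,0,-73,0,0,0,50],[2,0,-73,0,0,0,10],[2,0,-73,0,0,0,10],[2,0,-73,0,0,0,10]]}}

```text
time: 3.6
position: [0.4439, 0.0928, 0.0705]
eef_rot: [2.22, 2.219, 0.005]
contact_force: [-0.2, 0.6, -0.6]
opening: 0.181
finger_force: 38.9
```

Request:
{"method": "step_arm", "body": {"deltas": [[0,0,0,0,0,0,10],[0,0,8,0,0,0,10],[0,0,25,0,0,0,10],[0,0,55,0,0,0,10],[0,0,62,0,0,0,10]]}}

```text
time: 4.22
position: [0.4436, 0.0929, 0.1327]
eef_rot: [2.219, 2.219, 0.006]
contact_force: [0.5, 0.4, -1.2]
opening: 0.182
finger_force: 39.1
```

Request:
{"method": "step_arm", "body": {"deltas": [[0,-40,0,0,0,0,10],[0,-83,0,0,0,0,10],[0,-83,-40,0,0,0,10],[0,-83,-75,0,0,0,10],[0,-83,-86,0,0,0,10]]}}

```text
time: 4.85
position: [0.4375, 0.0099, 0.0433]
eef_rot: [-2.214, -2.215, 0.013]
contact_force: [-23.5, -0.8, 51.5]
opening: 0.184
finger_force: 44.0
```

Request:
{"method": "step_arm", "body": {"deltas": [[0,0,0,0,0,0,10],[0,0,-1,0,0,0,20],[0,0,-1,0,0,0,50],[0,0,-1,0,0,0,50],[0,0,50,0,0,0,50]]}}

```text
time: 5.48
position: [0.4374, 0.0103, 0.0909]
eef_rot: [-2.215, -2.215, 0.01]
contact_force: [1.2, -0.5, -0.4]
opening: 0.584
finger_force: 0.0
```

Request:
{"method": "step_arm", "body": {"deltas": [[0,0,50,0,0,0,50],[0,-60,90,0,0,0,50],[0,-60,90,0,0,0,50],[0,-60,90,0,0,0,50],[0,-60,90,0,0,0,50]]}}

```text
time: 6.1
position: [0.4405, -0.0492, 0.1825]
eef_rot: [-2.219, -2.219, 0.002]
contact_force: [-0.5, 0.5, -0.4]
opening: 0.588
finger_force: 0.0
```

```bash
python3 - <<'E'
from h import *
a=grab_frame("top");b=grab_frame("side")
s=sense();print(s["position"])
A=cv2.resize(a[190:245,280:360],(400,275),interpolation=2);B=cv2.resize(b[150:230,315:395],(400,400),interpolation=2)
im=np.zeros((400,800,3),np.uint8);im[:275,:400]=A;im[:,400:]=B;cv2.imwrite("pics/h2.png",im[:,:,::-1])
E
```

```text
[ 0.4406045 -0.049174   0.1825667]
```

View pics/h2.png

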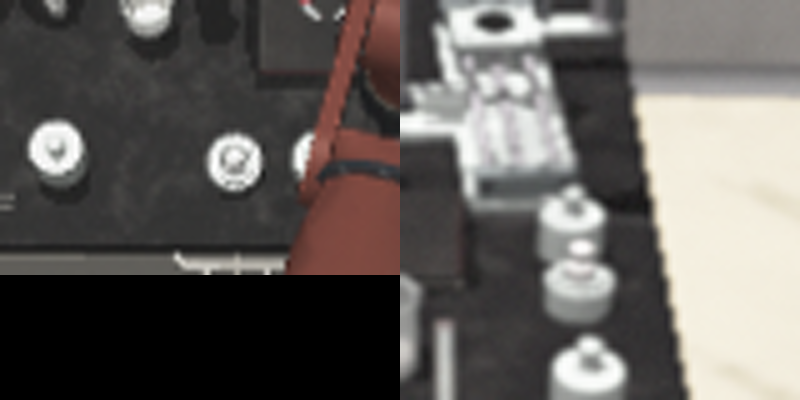

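The right canister's lid is off, standing on the worktop beside it. The knobbed weight shows in the open canister at crop (235,160) top and (580,250) side, so this is the right one.

```bash
python3 - <<'E'
from h import *
np.set_printoptions(precision=4,suppress=True)
im=cv2.imread("pics/h2.png",0)
p=(np.array([235,160])+.5)/5-.5+[280,190]; q=(np.array([581,248])-[400,0]+.5)/5-.5+[315,150]
print(p,q,at_z("top",p,.055),at_z("side",q,.055),tri(p,q))
# canister disc centroid (top): body ring
x=im[100:215,190:280].astype(float);m=x>150;yy,xx=np.nonzero(m);c=np.array([190+xx.mean(),100+yy.mean()]);print(c,at_z("top",(c+.5)/5-.5+[280,190],.028))
E
```

```text
[326.6 221.6] [350.8 199.2] [0.4353 0.0922 0.055 ] [0.4425 0.0938 0.055 ] (array([0.4391, 0.0915, 0.0523]), np.float64(0.0064683529692711956))
[234.2075 161.1754] [0.44  0.093 0.028]
```

Request:
{"method": "step_arm", "body": {"deltas": [[0,50,0,0,0,0,50],[1,100,0,0,0,0,50],[1,143,0,0,0,0,50],[1,143,-40,0,0,0,50],[1,143,-75,0,0,0,50]]}}

```text
time: 6.82
position: [0.442, 0.0943, 0.1077]
eef_rot: [-2.217, -2.224, 0.001]
contact_force: [0.9, 0.7, -0.6]
opening: 0.583
finger_force: 0.0
```

Request:
{"method": "step_arm", "body": {"deltas": [[1,0,-40,0,0,0,50],[1,0,-70,0,0,0,50],[1,0,-71,0,0,0,40],[1,0,-71,0,0,0,32],[1,0,-71,0,0,0,28]], "newtons": 30}}

```text
time: 7.45
position: [0.4451, 0.093, 0.0398]
eef_rot: [2.22, 2.22, 0.003]
contact_force: [-0.0, -0.3, 0.4]
opening: 0.329
finger_force: 0.1
```

Request:
{"method": "step_arm", "body": {"deltas": [[0,0,0,0,0,0,20],[0,0,0,0,0,0,15],[0,0,0,0,0,0,15],[0,0,5,0,0,0,15],[0,0,15,0,0,0,15]]}}

```text
time: 8.07
position: [0.4433, 0.0927, 0.0533]
eef_rot: [-2.221, -2.221, 0.001]
contact_force: [1.6, -0.2, -0.8]
opening: 0.217
finger_force: 27.6
```

Request:
{"method": "step_arm", "body": {"deltas": [[0,0,15,0,0,0,15],[0,0,35,0,0,0,15],[0,0,65,0,0,0,15],[0,0,95,0,0,0,15],[0,0,100,0,0,0,15]]}}

```text
time: 8.7
position: [0.4462, 0.0929, 0.1566]
eef_rot: [2.218, 2.218, 0.008]
contact_force: [-0.5, -0.1, -1.6]
opening: 0.216
finger_force: 27.5
```

```bash
python3 - <<'E'
from h import *
b=grab_frame("side");s=sense();print(s["position"],s["opening"],proj("side",s["position"]))
cv2.imwrite("pics/h3.png",cv2.resize(b[140:230,320:390],(560,560*9//7//1),interpolation=2)[:600,:,::-1])
print(camera_info("side")["xyz"])
E
```

```text
[0.44539803 0.09285804 0.15566873] 0.2184175929099246 [351.40932014 177.37682676]
[0.57124335 1.42505624 0.91354337]
```

View pics/h3.png

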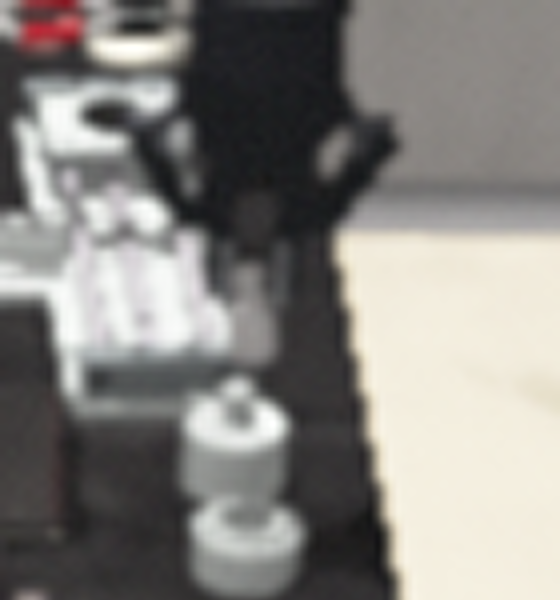

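The picture shows the weight held upright in the fingers at crop (250,310) and the emptied canister below at (245,540). Next I carry it around the front of the microscope.

Request:
{"method": "step_arm", "body": {"deltas": [[-25,-35,20,0,0,0,15],[-55,-75,47,0,0,0,15],[-84,-125,47,0,0,0,15],[-84,-182,47,0,0,0,15],[-84,-240,47,0,0,0,15]]}}

```text
time: 9.38
position: [0.3586, -0.1483, 0.1992]
eef_rot: [-2.221, -2.221, -0.0]
contact_force: [1.0, 0.7, -1.7]
opening: 0.214
finger_force: 27.8
```

Request:
{"method": "step_arm", "body": {"deltas": [[0,-58,0,0,0,0,15],[0,-116,0,0,0,0,15],[0,-165,0,0,0,0,15],[30,-178,0,0,0,0,15],[75,-178,0,0,0,0,15]]}}

```text
time: 10.0
position: [0.4339, -0.3265, 0.1983]
eef_rot: [-2.224, -2.215, 0.001]
contact_force: [0.7, -0.5, -1.3]
opening: 0.211
finger_force: 28.0
```

Request:
{"method": "step_arm", "body": {"deltas": [[40,0,0,0,0,0,15],[67,0,0,0,0,0,15],[67,0,-30,0,0,0,15],[67,0,-60,0,0,0,15],[67,0,-70,0,0,0,15]]}}

```text
time: 10.62
position: [0.4994, -0.3232, 0.1259]
eef_rot: [-2.216, -2.216, 0.001]
contact_force: [-0.0, 0.1, -0.9]
opening: 0.21
finger_force: 27.8
```

```bash
python3 - <<'E'
from h import *
b=grab_frame("side");a=grab_frame("top");s=sense();print(s["position"],s["opening"],proj("side",s["position"]),proj("top",s["position"]))
A=cv2.resize(a[180:240,370:450],(400,300),interpolation=2);B=cv2.resize(b[110:180,290:360],(400,400),interpolation=2)
im=np.zeros((400,800,3),np.uint8);im[:300,:400]=A;im[:,400:]=B;cv2.imwrite("pics/h4.png",im[:,:,::-1])
E
```

```text
[ 0.5002926  -0.32406554  0.12771255] 0.21130442147858192 [334.28168719 139.55735606] [414.64506211 205.07497477]
```

View pics/h4.png

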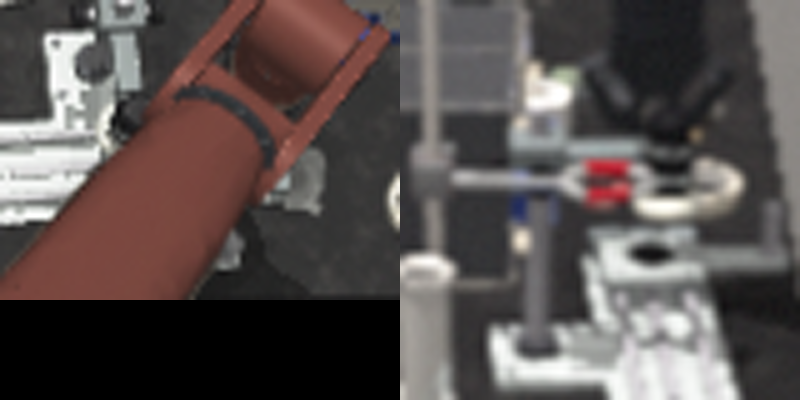

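Request:
{"method": "step_arm", "body": {"deltas": [[2,-1,-20,0,0,0,15],[2,-1,-30,0,0,0,15],[2,-1,-38,0,0,0,15],[2,-1,-43,0,0,0,15],[2,-1,-45,0,0,0,15]]}}

```text
time: 11.35
position: [0.5038, -0.3262, 0.0851]
eef_rot: [-2.221, -2.221, 0.0]
contact_force: [-0.3, 0.4, -1.1]
opening: 0.213
finger_force: 27.8
```

Request:
{"method": "step_arm", "body": {"deltas": [[0,0,-2,0,0,0,15],[0,0,-4,0,0,0,15],[0,0,-6,0,0,0,15],[0,0,-7,0,0,0,15],[0,0,-7,0,0,0,15]]}}

```text
time: 11.98
position: [0.5038, -0.3262, 0.0782]
eef_rot: [-2.221, -2.221, 0.0]
contact_force: [0.3, -0.1, -0.2]
opening: 0.209
finger_force: 27.8
```

Request:
{"method": "step_arm", "body": {"deltas": [[0,0,-0.5,0,0,0,15],[0,0,-1,0,0,0,15],[0,0,-1,0,0,0,15],[0,0,-1,0,0,0,15],[0,0,-1,0,0,0,15]]}}

```text
time: 12.6
position: [0.504, -0.3265, 0.0778]
eef_rot: [2.221, 2.221, -0.0]
contact_force: [-1.7, 0.5, 2.8]
opening: 0.21
finger_force: 29.0
```

```bash
python3 - <<'E'
from h import *
s=sense();print(s["position"],s["contact_force"],s["opening"])
a=grab_frame("side")
im=cv2.resize(a[125:175,305:355],(500,500),interpolation=2);cv2.imwrite("pics/h5.png",im[:,:,::-1])
for t in("knob_weight",): print(find_in(t,"side")[:3])
E
```

```text
[ 0.504014   -0.32648774  0.07777708] [-1.65269306  0.45106977  2.77817672] 0.20968529659252896
[{'position': [342.9, 142.8], 'p': 0.57}]
```

View pics/h5.png

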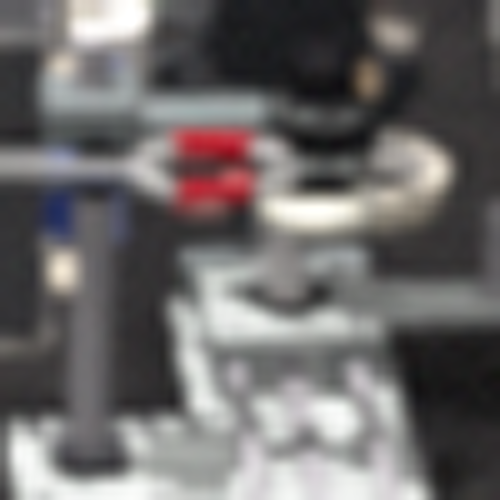

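The side crop shows the weight's foot at (288,280) inside the black ring (250–325), with light contact on the floor. I release it.

Request:
{"method": "step_arm", "body": {"deltas": [[0,0,0,0,0,0,20],[0,0,0,0,0,0,26],[0,0,0,0,0,0,34],[0,0,0,0,0,0,44],[0,0,0,0,0,0,50]]}}

```text
time: 13.32
position: [0.5038, -0.3262, 0.0771]
eef_rot: [-2.221, -2.221, -0.0]
contact_force: [0.5, 0.1, 0.5]
opening: 0.585
finger_force: 0.0
```

Request:
{"method": "step_arm", "body": {"deltas": [[0,0,0,0,0,0,50],[0,0,10,0,0,0,50],[0,0,35,0,0,0,50],[0,0,75,0,0,0,50],[0,0,105,0,0,0,50]]}}

```text
time: 13.95
position: [0.5045, -0.3268, 0.185]
eef_rot: [2.22, 2.22, 0.0]
contact_force: [0.3, -1.0, -0.4]
opening: 0.584
finger_force: 0.0
```

Request:
{"method": "step_arm", "body": {"deltas": [[-20,0,10,0,0,0,50],[-60,0,10,0,0,0,50],[-105,-3,10,0,0,0,50],[-107,-6,10,0,0,0,50],[-107,-6,10,0,0,0,50]]}}

```text
time: 14.58
position: [0.3974, -0.3329, 0.1933]
eef_rot: [2.221, 2.219, 0.001]
contact_force: [0.1, 0.8, 0.2]
opening: 0.589
finger_force: 0.0
```

```bash
python3 - <<'E'
from h import *
b=grab_frame("side");a=grab_frame("top");s=sense();print(s["position"],s["contact_force"])
A=cv2.resize(a[180:240,380:440],(400,400),interpolation=2);B=cv2.resize(b[120:180,300:360],(400,400),interpolation=2)
cv2.imwrite("pics/h6.png",np.hstack([A,B])[:,:,::-1])
for c in("top","side"):
  for t in("knob_weight","handle"): print(c,t,[(d["position"],d["p"]) for d in find_in(t,c)[:3]])
E
```

```text
[ 0.39796903 -0.33263896  0.19299407] [ 0.88341117  0.26072017 -0.99855644]
top knob_weight []
top handle [([408.5, 206.3], 0.62)]
side knob_weight []
side handle [([318.7, 139.2], 0.65)]
```

View pics/h6.png

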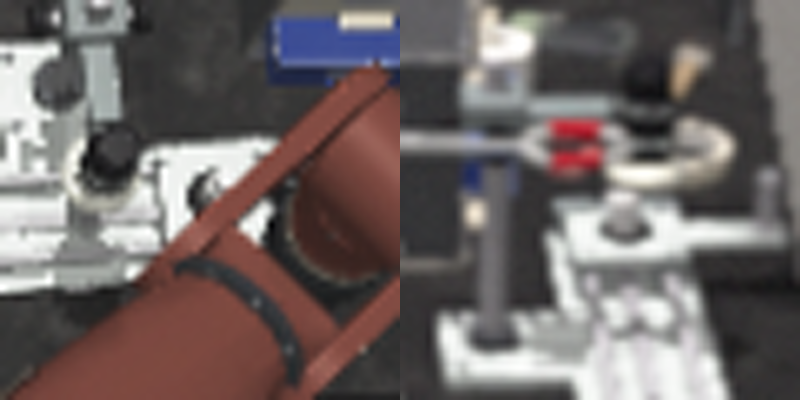

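The weight stands in the nest (right half at (625,210)). Next I grip the handle.

Request:
{"method": "step_arm", "body": {"deltas": [[0,0,-50,0,0,0,50],[0,0,-95,0,0,0,50],[0,0,-120,0,0,0,50],[0,0,-130,0,0,0,50],[0,0,-130,0,0,0,50]]}}

```text
time: 15.5
position: [0.3969, -0.3321, 0.0621]
eef_rot: [-2.22, -2.221, -0.0]
contact_force: [0.9, 0.5, -0.3]
opening: 0.58
finger_force: 0.0
```

Request:
{"method": "step_arm", "body": {"deltas": [[0,0,0,0,0,0,35],[0,0,0,0,0,0,25],[0,0,0,0,0,0,8],[0,0,0,0,0,0,8],[0,0,0,0,0,0,8]], "newtons": 50}}

```text
time: 16.12
position: [0.3948, -0.333, 0.0637]
eef_rot: [-2.218, -2.221, 0.006]
contact_force: [-8.8, 0.1, 8.4]
opening: 0.178
finger_force: 48.5
```

Request:
{"method": "step_arm", "body": {"deltas": [[-2,3,1,0,0,0,8],[-2.8,10,1,0,0,0,8],[-3.5,19,1,0,0,0,8],[-4.3,29,1,0,0,0,8],[-5,38,1,0,0,0,8]]}}

```text
time: 16.75
position: [0.3919, -0.2962, 0.0639]
eef_rot: [2.217, 2.22, -0.005]
contact_force: [-1.2, -8.5, -5.7]
opening: 0.176
finger_force: 50.5
```

Request:
{"method": "step_arm", "body": {"deltas": [[-0.8,10,0,0,0,0,8],[-1.6,20,0,0,0,0,8],[-2.4,30,0,0,0,0,8],[-3.2,40,0,0,0,0,8],[-4,49,0,0,0,0,8]]}}

```text
time: 17.38
position: [0.3879, -0.247, 0.0639]
eef_rot: [2.216, 2.22, -0.005]
contact_force: [-1.2, -7.6, -4.6]
opening: 0.18
finger_force: 50.5
```

Request:
{"method": "step_arm", "body": {"deltas": [[-0.4,5,0,0,0,0,8],[-0.7,9,0,0,0,0,8],[-1,12,0,0,0,0,8],[-1,12.5,0,0,0,0,8],[-1,12.5,0,0,0,0,8]]}}

```text
time: 18.0
position: [0.3868, -0.2332, 0.0638]
eef_rot: [2.221, 2.222, -0.001]
contact_force: [-3.7, -4.4, 2.9]
opening: 0.178
finger_force: 51.1
```

```bash
python3 - <<'E'
from h import *
s=sense();print(s["position"],s["contact_force"],s["torque"])
E
```

```text
[ 0.38677143 -0.2331698   0.06381395] [-3.74746008 -4.38605223  2.9401368 ] [-0.53412267  0.61960923  0.09608265]
```

Request:
{"method": "step_arm", "body": {"deltas": [[0,0,0,0,0,0,20],[0,0,0,0,0,0,35],[0,0,0,0,0,0,50],[0,0,0,0,0,0,50],[0,0,0,0,0,0,50]]}}

```text
time: 18.62
position: [0.3868, -0.2326, 0.0632]
eef_rot: [-2.221, -2.221, -0.0]
contact_force: [0.1, -0.8, -0.9]
opening: 0.586
finger_force: 0.0
```

Request:
{"method": "step_arm", "body": {"deltas": [[0,0,15,0,0,0,50],[0,0,45,0,0,0,50],[-10,-20,85,0,0,0,50],[-30,-70,100,0,0,0,50],[-40,-130,110,0,0,0,50]]}}

```text
time: 19.25
position: [0.347, -0.3642, 0.1762]
eef_rot: [2.217, 2.22, -0.0]
contact_force: [0.6, 0.1, -0.3]
opening: 0.587
finger_force: 0.0
```

Request:
{"method": "step_arm", "body": {"deltas": [[-15,-60,15,0,0,0,50],[-30,-120,30,0,0,0,50],[-45,-180,30,0,0,0,50],[-55,-230,30,0,0,0,50],[-55,-230,30,0,0,0,50]]}}

```text
time: 19.88
position: [0.2902, -0.5963, 0.204]
eef_rot: [2.224, 2.216, -0.002]
contact_force: [0.3, 0.8, 0.1]
opening: 0.582
finger_force: 0.0
```

```bash
python3 - <<'E'
from h import *
np.set_printoptions(precision=4,suppress=True)
s=sense();print(s["position"],s["contact_force"],s["time"])
for c in("side","top"):
    new=grab_frame(c); cv2.imwrite(f"pics/{c}9.png",new[:,:,::-1])
    old=cv2.cvtColor(cv2.imread(f"pics/{c}0.png"),7); g=cv2.cvtColor(new,7)
    # template: handle post + cap at start, shifted by the expected 100 mm
    h0=np.array([.3955,-.3325,.085]); e=h0+.1*np.array([-.08,.997,0])
    u,v=proj(c,h0),proj(c,e); x,y=np.round(u).astype(int)
    r=3 if c=="top" else 4
    t=cv2.resize(old[y-r-3:y+r+1,x-r:x+r+1],None,fx=8,fy=8,interpolation=2)
    X,Y=np.round(v).astype(int); w=cv2.resize(g[Y-16:Y+15,X-16:X+17],None,fx=8,fy=8,interpolation=2)
    m=cv2.matchTemplate(w,t,5);_,best,_,loc=cv2.minMaxLoc(m)
    q=np.array([X-16+loc[0]/8+r,Y-16+loc[1]/8+r+3])+(u-[x,y])
    print(c,"expect",v,"found",q,best,at_z(c,q,.085)-at_z(c,u,.085))
    for n in("knob_weight","handle","nest"): print(n,[(d["position"],round(d["p"],2)) for d in find_in(n,c)[:2]])
E
```

```text
[ 0.2902 -0.5963  0.204 ] [0.3084 0.789  0.0745] 19.875
side expect [358.4948 156.2686] found [358.2678 156.5004] 0.8837732076644897 [-0.0067  0.1022  0.    ]
knob_weight [([334.5, 160.1], 0.46), ([317.2, 139.7], 0.21)]
handle [([342.5, 166.6], 0.53)]
nest [([344.1, 161.9], 0.55)]
top expect [394.93   230.2532] found [395.4125 230.525 ] 0.9540895819664001 [-0.0093  0.0975  0.    ]
knob_weight []
handle [([391.1, 216.1], 0.53)]
nest [([390.5, 217.1], 0.75)]
```

```bash
python3 - <<'E'
from h import *
print(proj("side",[.4935,-.2255,.072]))
m=masks_of("knob_weight","side")[0]; yy,xx=np.nonzero(m["mask"]); print(m["position"],m["p"],xx.min(),xx.max(),yy.min(),yy.max())
print(proj("side",[.4935,-.2255,.048]),proj("side",[.4935,-.2255,.096]))
E
```

```text
[335.91237537 159.14834697]
[345.5, 198.0] 0.18 343 354 188 202
[335.74308385 163.67851333] [336.08399024 154.55600906]
```

```bash
python3 -c "
from workcell import *
print(sign_off())"
```

```text
the job is handed in; nothing more can be done
None
```

The job is handed in, but sign-off gave no verdict: the knobbed weight was seen standing in the nest at loading, the handle then measured about 100 mm along in the cameras (microscope station, detent click not confirmed directly), and the lid stands on the worktop about 83 mm from its canister.

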